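# Knock the orange heel out of its die

### The arm

A 7-joint arm with a two-finger parallel gripper is mounted at the origin on the work surface. World frame = base frame: x ahead of the robot, y to its left, z up, the work surface at z = 0. Lengths are in m, angles in rad, forces in N, time in s.
With the tool pointing down it reaches from about 0.425 to 0.925 m from the base axis. Payload 6.8 kg.
Tool frame: the origin (TCP) lies midway between the tips of the shut fingers; the grasp point (between the pads) lies 19 mm behind it; y points along the fingers, z is the direction in which the jaws open and shut, and the axes are right-handed (so a half turn about y gives the same grasp; the last joint's range is limited). The gripper opens to 85 mm and grips with 20 to 120 N. Pads are 22 mm wide; open, the fingers measure 114 mm over their backs; the gripper's body (76 mm by 85 mm) begins 54 mm behind the grasp point. The pads swing forward as they close: fully open they stand 13 mm farther back than shut.
Start: joints at [1.078, 0.477, 0.022, 1.555, -0.011, 1.109, -0.083], TCP at [0.253, -0.626, 0.231] pointing down, gripper open.
Joint ranges: [-2.96, 2.96], [-0.34, 2.1], [-1.41, 1.46], [0.24, 2.44], [-1.37, 4.51], [0.17, 1.92], [-2.96, 2.96]. Speed limits (rad/s): [2.39, 2.39, 3.14, 3.14, 3.14, 3.14, 3.14].

### API

Orientations are given as a unit quaternion [w, x, y, z].
In Python, from station import bot gives the robot as it stands. The module is installed in compiled form; this text tells all that it offers.
- The arm moves only by the shell command python3 -m crank 'ROWS' [FORCE]. ROWS is JSON, a list of rows, each an object with "linear": the shift along the tool's x, y, z in m, a list of three; "dr": the turn, a rotation vector about the tool's x, y, z in degrees, a list of three; "hand": the gripper command: -1 is shut, 1 is fully open, values between are in proportion. A call has 1 to 10 rows; each row is the pose to reach, as a shift and turn from the pose commanded when the call began, along the tool's axes at that moment; what a row does not reach only later rows make up. A row lasts 1/12 s, in which the tool goes at most 41.7 mm and 7.16 degrees, less where a joint would pass 70% of its speed; a pose out of reach is approached as far as the arm can. A call with a gripper value outside its range is refused whole. The fingers move at their own pace and stop on an object; FORCE is the grip in N (left out, the last holds). Time passes only in rows, so rows that repeat a pose let the fingers close. It gives the time, the measured TCP pose, the force and the opening at its end, in the units of the state.
- bot.get_obs(): the state, without advancing time (a new reading comes with each control period).
- bot.read_camera(name): name is "scene" or "top"; returns the picture (384x512x3 uint8, blue, green, red); there is no depth.
- bot.camera_params(name): a dict with "K" (3x3 intrinsics, pixels), "R" (3x3) and "t" (3): a world point X has camera coordinates R X + t. Camera axes: x right, y down, z forward; pixel columns grow to the right and rows downward; lengths in m; the calibration is good to about 2 mm. A picture is of the moment at which its call begins. camera_params takes no time and is no camera call.
- bot.hand_in(): hands the job in, once; it reports no verdict.
Trained networks look in the newest picture that a camera, given by its name, has taken for a name from the list of things; names that differ only in an ending like _2 or _b are one class to them, and where a whole thing is asked for, a point or a joint stands for the part that bears it (a point fixed in the world has none). Each returns a list of dicts, best first, with "score" (0 to 1); they miss things now and then, are a little off and sometimes report something else, mostly with a low value. They report only what shows in the picture. A call takes as long as a camera call. They do not tell look-alikes from the thing itself.
- bot.search_frame(camera, target): "extent" ([left, top, right, bottom] in pixels, round what is visible of it).
- bot.cut_out(camera, target): "pixels" (384x512 bool, what is visible of it) and "extent" ([left, top, right, bottom] in pixels, round what is visible of it).
- bot.place_of(camera, target): "xy" ([column, row] in pixels: a listed point, or the origin of a listed thing).
The state is a dict: "t": time; "q": joint angles; "joint_vel": joint speeds; "joint_torque": joint torques, N m; "eef_pos": TCP position; "tool_rot": TCP orientation; "contact_force": force on the tool from outside, world axes, zero at the start; "torque": the same for the moment, N m; "gripper_width": opening from 0.0 (shut) to 1.0 (fully open).
Only numpy, scipy, OpenCV 4.12 (cv2) and the standard library are available. Lean on these libraries where they do the work, as an engineer would, in place of code of your own. Each camera call takes 0.05 s, during which the arm holds its last target. There are 200 camera calls.

### The job

Take the red-handled ejector from its wooden rest and press it down steadily (no dropping or ramming) through the bore that holds the orange heel, so that the heel is driven out and drops into the tray under that die. Push until the ejector's flange is fully home on the die, then leave the ejector standing there. Leave the black heel seated in its own die, and move the orange heel with the ejector only.

Things in the scene. Friction and masses are not known exactly. Their poses are not given: they have to be found in the camera images.
- ejector (a point): Centre of the upright ejector's red round handle (30 mm diameter, 80 tall); z up. Loose, steel, 300 g. Flange (72 diameter, 6 thick): underside 46 mm below this point. Shank (20 diameter, 60 long): foot 106 mm below it. It starts in a fixed wooden rest (90 x 90, 72 tall), shank in a 35 mm hole, flange on the rest's top: lift it 60 mm or more to clear.
- die_a_mouth (a point): Centre of the bore's mouth, on top of the fixed green die with the orange heel; z up, x, y along its sides. Block 110 x 110 mm, top 105 above the table; bore 47 diameter, 50 deep, right through. Below it a tray open to +-x, floor 101 below the mouth. Sprung catches 45 below the mouth hold the heel: about 8 to 15 N pushes it past. Flange home: handle centre 46 above the mouth, foot 60 below.
- orange (a point): Centre of the orange heel: loose hard rubber, round, 44 mm diameter, 28 tall, 50 g; z is its axis. It starts seated upright in the middle of die_a's bore, its top 17 mm below the mouth, and drops once its top has passed the catches. Flat in the tray its centre is 87 mm below the mouth.
- black (a point): Centre of the black heel: same shape and size as the orange one, seated the same way in a second die that looks just like the first. It must stay there.
Things that resemble listed ones, but are neither listed nor needed, are in the scene too. Of the things like the part that bears orange, leave any that is green; of the rest the larger one is meant.

How it is judged:
At the end, for the whole second after the job is handed in: The orange heel lies still in its die's tray (centre over 70 mm below the bore's mouth, within 45 mm of its axis); the ejector stands released and still in that bore, within 10 degrees and 20 mm of its axis, flange within 8 mm of home; the black heel is within 10 mm of its start (z of orange in the frame of die_a_mouth below -0.07 m and horizontal distance between orange and die_a_mouth below 0.045 m and linear speed of each of orange_heel, ejector_body below 0.03 m/s and horizontal distance between ejector and die_a_mouth below 0.02 m and z of ejector in the frame of die_a_mouth between 0.036 and 0.054 m and angle between ejector's own z axis and vertical below 0.17 rad and distance of black from where it was at the start of the episode below 0.01 m); the robot touches nothing.
It fails at once if the black heel is pushed or lifted by more than 10 mm (distance of black from where it was at the start of the episode above 0.01 m).
It fails at once if the orange heel is moved more than 12 mm from its seat while the ejector is not in its bore (distance of orange from where it was at the start of the episode above 0.012 m and (horizontal distance between ejector and die_a_mouth above 0.03 m or z of ejector in the frame of die_a_mouth above 0.112 m)).
It fails at once if the ejector is dropped or rammed into the bore (faster than 0.6 m/s inside it) (horizontal distance between ejector and die_a_mouth below 0.03 m and z of ejector in the frame of die_a_mouth below 0.1 m and linear speed of ejector_body above 0.6 m/s).
It also fails if it takes over 38 s, if anything falls off the work surface, if the arm or the gripper's body presses on something with over 40 N, if the wrist force passes 120 N, or if a joint passes its speed limit or range.

## Working session

There is one attempt and no reset: what is moved stays moved. The work goes in short steps, Python scripts to look and compute and a shell command to move; the robot and the scene stay as the last step left them, time stands still between calls to the robot, and variables do not carry over. Pictures are saved under pics/ and viewed, about 8 in all and at most 12, crops included, and the job is handed in when it is done.

```bash
mkdir -p pics; cat > h.py <<'E'
import numpy as np,cv2
from station import bot
def ray(c,uv):
    p=bot.camera_params(c);K,R,t=map(np.array,(p["K"],p["R"],p["t"]))
    o=-R.T@t; d=R.T@np.linalg.solve(K,[uv[0],uv[1],1]); return o,d
def atz(c,uv,z):
    o,d=ray(c,uv); return o+d*(z-o[2])/d[2]
def tri(a,b):
    (o1,d1),(o2,d2)=ray(*a),ray(*b)
    s=np.linalg.lstsq(np.c_[d1,-d2],o2-o1,rcond=None)[0]
    p,q=o1+s[0]*d1,o2+s[1]*d2; return (p+q)/2,np.linalg.norm(p-q)
def proj(c,X):
    p=bot.camera_params(c);K,R,t=map(np.array,(p["K"],p["R"],p["t"]));v=K@(R@np.array(X)+t);return v[:2]/v[2]
E
python3 - <<'E'
from h import *
np.set_printoptions(precision=3,suppress=True)
s,t=bot.read_camera("scene"),bot.read_camera("top")
cv2.imwrite("pics/s0.png",s);cv2.imwrite("pics/t0.png",t)
print(bot.get_obs())
for c in("scene","top"):
    for n in("ejector","die_a_mouth","orange","black"):
        for d in bot.place_of(c,n): print(c,n,round(d["score"],2),np.array(d["xy"]))
    p=bot.camera_params(c);print(-np.array(p["R"]).T@p["t"])
E
```

```text
{'t': 0.1, 'q': array([ 1.078,  0.478,  0.022,  1.556, -0.012,  1.109, -0.083]), 'joint_vel': array([-0.   , -0.002, -0.   , -0.003, -0.002,  0.001,  0.   ]), 'joint_torque': array([  0.005, -59.777,   1.614, -28.196,   0.013,   0.005,   0.   ]), 'eef_pos': array([ 0.253, -0.625,  0.23 ]), 'tool_rot': array([ 0.135, -0.135,  0.695, -0.694]), 'contact_force': array([-0.598,  0.135,  0.457]), 'torque': array([-0.085,  0.041, -0.065]), 'gripper_width': 0.9994211176138763}
scene ejector 0.57 [174.3 243.8]
scene die_a_mouth 0.78 [269.6 196.3]
scene orange 0.92 [299.4 253.7]
scene orange 0.63 [268.1 206.5]
scene orange 0.51 [350.9 187. ]
scene black 0.47 [352.  186.2]
[ 1.15  -0.505  0.607]
top ejector 0.7 [391.7 160. ]
top die_a_mouth 0.95 [234.7 189.2]
top orange 0.85 [236.9 191. ]
top orange 0.8 [246.8 136.9]
top orange 0.67 [228.7 251.6]
top black 0.58 [119.7 166.3]
[ 0.409 -0.001  0.741]
```

View pics/s0.png

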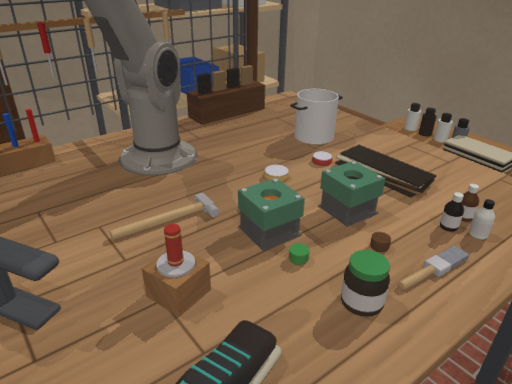

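View pics/t0.png

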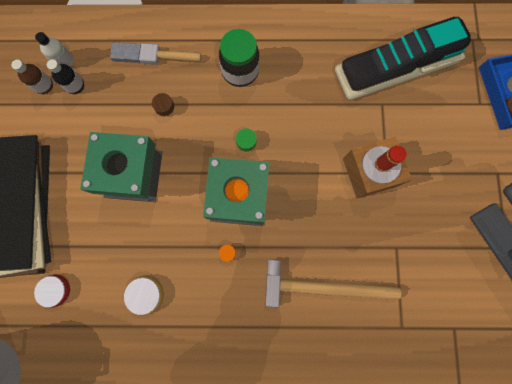

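The scene view shows the ejector in its rest at (174,245), the orange heel's die at (270,200) and the black heel's die at (352,185). In the top view, die A's bore is at (236,190), the ejector handle at about (392,160), and the black heel's die at (117,163). The orange disc at (228,252) and the green one at (246,138) are decoys.

```bash
python3 - <<'E'
from h import *
np.set_printoptions(precision=4,suppress=True)
from scipy.spatial.transform import Rotation as Ro
e=("scene",[174.3,243.8]),("top",[391.7,160]);m=("scene",[269.6,196.3]),("top",[234.7,189.2])
print("ej",tri(*e),atz(*e[0],.118),atz(*e[1],.118))
print("die",tri(*m),atz(*m[0],.105),atz(*m[1],.105))
im=cv2.imread("pics/t0.png");h=cv2.cvtColor(im,cv2.COLOR_BGR2HSV)
# green block top
g=cv2.inRange(h,(60,60,40),(90,255,140))
n,l,st,c=cv2.connectedComponentsWithStats(g)
for i in range(1,n):
    if st[i,4]>1000:
        cnt=cv2.findContours((l==i).astype('u1'),0,2)[0][0]
        r=cv2.minAreaRect(cnt);P=np.array([atz("top",p,.105)[:2] for p in cv2.boxPoints(r)])
        print(st[i],r,P.mean(0),np.linalg.norm(np.diff(P,axis=0),axis=1),np.degrees(np.arctan2(*(P[1]-P[0])[::-1])))
# flange (white/grey) near 382,165
f=cv2.inRange(h[135:200,345:420],(0,0,140),(180,70,255))
ys,xs=np.nonzero(f);hull=cv2.convexHull(np.c_[xs,ys].astype('i4'));(x,y),a,_=cv2.fitEllipse(hull)
print("flange",x+345,y+135,a,atz("top",[x+345,y+135],.078))
rr=cv2.inRange(h[135:200,345:420],(0,120,60),(6,255,255))|cv2.inRange(h[135:200,345:420],(174,120,60),(180,255,255))
ys,xs=np.nonzero(rr);print("red",xs.min()+345,xs.max()+345,ys.min()+135,ys.max()+135)
for z in(.078,.118,.158):print(proj("top",[*atz(*e[1],.118)[:2],z]),proj("scene",[*atz(*e[1],.118)[:2],z]))
o=bot.get_obs();w,x,y,z=o["tool_rot"];print(Ro.from_quat([x,y,z,w]).as_matrix())
# rest orientation
E
```

```text
ej (array([ 0.5684, -0.2422,  0.1204]), np.float64(0.0038991449817606053)) [ 0.5669 -0.2394  0.118 ] [ 0.5681 -0.2449  0.118 ]
die (array([0.5165, 0.0334, 0.0973]), np.float64(0.005746980588202081)) [0.5249 0.0226 0.105 ] [0.5169 0.0354 0.105 ]
[ 220   29   37   37 1022] ((237.75, 47.25), (35.355342864990234, 36.06245040893555), 45.0) [0.7971 0.0328] [0.0736 0.0731 0.0724] -41.828626983720596
[  81  132   74   66 3497] ((118.0807876586914, 164.14410400390625), (67.7339096069336, 62.90992736816406), 7.594643592834473) [0.564 0.25 ] [0.1183 0.1281 0.1172] -2.396603598752247
[ 204  158   65   66 2964] ((235.73451232910156, 190.18621826171875), (60.45710754394531, 61.3706169128418), 4.763641834259033) [0.516  0.0335] [0.1123 0.1108 0.1118] -3.169374844756449
flange 381.3362617492676 164.4289779663086 (35.65253448486328, 38.70902633666992) [ 0.5696 -0.2404  0.078 ]
red 377 406 146 169
[383.7697 165.2328] [173.8773 261.8902]
[391.7 160. ] [171.9525 245.1927]
[400.671  154.0805] [169.9208 227.5676]
[[-0.9269 -0.      0.3753]
 [-0.3753  0.     -0.9269]
 [ 0.     -1.     -0.    ]]
```

```bash
python3 -m crank '[{"linear":[-0.437,0,-0.238],"dr":[0,0,0],"hand":1},{"linear":[-0.437,0,-0.238],"dr":[0,0,0],"hand":1},{"linear":[-0.437,0,-0.238],"dr":[0,0,0],"hand":1},{"linear":[-0.437,0,-0.238],"dr":[0,0,0],"hand":1},{"linear":[-0.437,0,-0.238],"dr":[0,0,0],"hand":1},{"linear":[-0.437,0,-0.238],"dr":[0,0,0],"hand":1},{"linear":[-0.437,0,-0.238],"dr":[0,0,0],"hand":1},{"linear":[-0.437,0,-0.238],"dr":[0,0,0],"hand":1},{"linear":[-0.437,0,-0.238],"dr":[0,0,0],"hand":1},{"linear":[-0.437,0,-0.238],"dr":[0,0,0],"hand":1}]' 100
```

```text
t: 1.33
eef_pos: [0.5188, -0.3019, 0.2317]
tool_rot: [-0.135, 0.135, -0.694, 0.694]
contact_force: [0.7, -1.1, -0.0]
gripper_width: 0.998
```

```bash
python3 -m crank '[{"linear":[-0.035,0,-0.019],"dr":[0,0,0],"hand":1},{"linear":[-0.069,0,-0.038],"dr":[0,0,0],"hand":1},{"linear":[-0.069,0,-0.038],"dr":[0,0,0],"hand":1},{"linear":[-0.069,0,-0.038],"dr":[0,0,0],"hand":1}]'
python3 - <<'E'
from h import *
s,t=bot.read_camera("scene"),bot.read_camera("top");print(bot.get_obs()["eef_pos"])
a=cv2.resize(s[170:320,80:280],None,fx=2,fy=2);b=cv2.resize(t[90:240,300:500],None,fx=2,fy=2)
cv2.imwrite("pics/c1.png",np.hstack([a,b]))
E
```

```text
t: 1.67
eef_pos: [0.5693, -0.2391, 0.2313]
tool_rot: [0.138, -0.137, 0.694, -0.693]
contact_force: [-0.1, -0.5, -0.1]
gripper_width: 0.996
[ 0.5669502  -0.24328391  0.23121477]
```

View pics/c1.png

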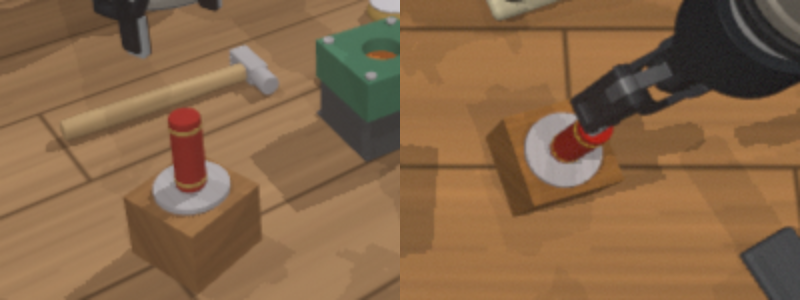

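```bash
python3 - <<'E'
from h import *
o=bot.get_obs();p=o["eef_pos"];zt=np.array([.375,-.927,0]);print(p)
for d in(-.045,0,.045):
    X=p+d*zt+[0,0,.013]; print(d,[(proj("scene",X)-[80,170])*2,(proj("top",X)-[300,90])*2+[400,0]])
E
```

```text
[ 0.5669502  -0.24328391  0.23121477]
-0.045 [array([205.13010204,   9.2257226 ]), array([590.4606135 , 120.65837418])]
0 [array([171.36856243,  30.97078762]), array([647.21875519,  97.99155515])]
0.045 [array([134.33866522,  54.82092989]), array([703.42161952,  75.54649058])]
```

The crop shows the open fingers straddling the handle axis, as projected. I'll descend and grip.

```bash
python3 -m crank '[{"linear":[0,0.035,0],"dr":[0,0,0],"hand":1},{"linear":[0,0.07,0],"dr":[0,0,0],"hand":1},{"linear":[0,0.105,0],"dr":[0,0,0],"hand":1},{"linear":[0,0.126,0],"dr":[0,0,0],"hand":1},{"linear":[0,0.126,0],"dr":[0,0,0],"hand":-1},{"linear":[0,0.126,0],"dr":[0,0,0],"hand":-1},{"linear":[0,0.126,0],"dr":[0,0,0],"hand":-1},{"linear":[0,0.126,0],"dr":[0,0,0],"hand":-1},{"linear":[0,0.126,0],"dr":[0,0,0],"hand":-1},{"linear":[0,0.126,0],"dr":[0,0,0],"hand":-1}]' 90; python3 -m crank '[{"linear":[0,0,0],"dr":[0,0,0],"hand":-1},{"linear":[0,0,0],"dr":[0,0,0],"hand":-1},{"linear":[0,0,0],"dr":[0,0,0],"hand":-1},{"linear":[0,0,0],"dr":[0,0,0],"hand":-1}]' 90
```

```text
t: 2.6
eef_pos: [0.5688, -0.2433, 0.1077]
tool_rot: [-0.136, 0.134, -0.693, 0.695]
contact_force: [-0.6, -0.3, 5.7]
gripper_width: 0.333
t: 2.93
eef_pos: [0.5689, -0.2433, 0.1077]
tool_rot: [-0.136, 0.134, -0.693, 0.695]
contact_force: [-0.7, -0.1, 6.5]
gripper_width: 0.331
```

```bash
python3 -m crank '[{"linear":[0,-0.02,0],"dr":[0,0,0],"hand":-1},{"linear":[0,-0.045,0],"dr":[0,0,0],"hand":-1},{"linear":[0,-0.07,0],"dr":[0,0,0],"hand":-1},{"linear":[0,-0.095,0],"dr":[0,0,0],"hand":-1},{"linear":[0,-0.12,0],"dr":[0,0,0],"hand":-1},{"linear":[0,-0.14,0],"dr":[0,0,0],"hand":-1},{"linear":[0,-0.15,0],"dr":[0,0,0],"hand":-1},{"linear":[0,-0.15,0],"dr":[0,0,0],"hand":-1},{"linear":[0,-0.15,0],"dr":[0,0,0],"hand":-1}]' 90
python3 - <<'E'
from h import *
o=bot.get_obs();print(o["eef_pos"],o["contact_force"],o["gripper_width"])
s,t=bot.read_camera("scene"),bot.read_camera("top")
cv2.imwrite("pics/c2.png",np.hstack([cv2.resize(x[a:a+200,b:b+200],None,fx=2,fy=2) for x,a,b in((s,110,90),(t,60,250))]))
E
```

```text
t: 3.68
eef_pos: [0.5672, -0.2424, 0.2551]
tool_rot: [-0.135, 0.135, -0.694, 0.694]
contact_force: [0.2, -0.3, -2.8]
gripper_width: 0.329
[ 0.56720638 -0.24239643  0.25509956] [ 0.18763085 -0.27455496 -2.77194152] 0.329348178872991
```

View pics/c2.png

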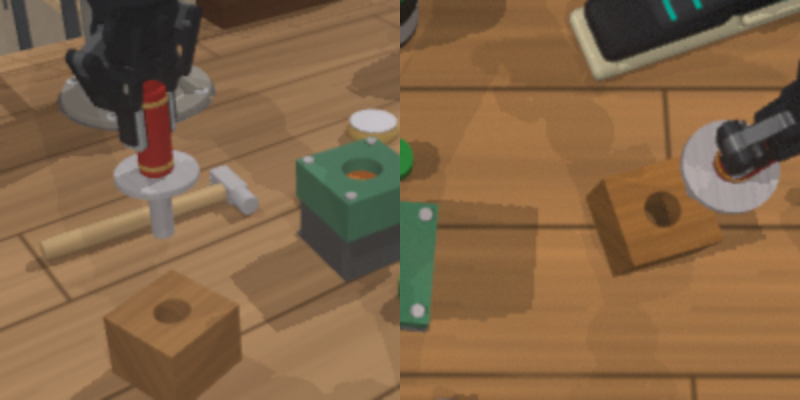

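The crop shows the ejector held upright with its foot clear of the rest. Next, over die A.

```bash
python3 -m crank '[{"linear":[-0.003,0,-0.015],"dr":[0,0,0],"hand":-1},{"linear":[-0.010,0,-0.05],"dr":[0,0,0],"hand":-1},{"linear":[-0.017,0,-0.085],"dr":[0,0,0],"hand":-1},{"linear":[-0.024,0,-0.12],"dr":[0,0,0],"hand":-1},{"linear":[-0.031,0,-0.155],"dr":[0,0,0],"hand":-1},{"linear":[-0.038,0,-0.19],"dr":[0,0,0],"hand":-1},{"linear":[-0.045,0,-0.225],"dr":[0,0,0],"hand":-1},{"linear":[-0.051,0,-0.255],"dr":[0,0,0],"hand":-1},{"linear":[-0.054,0,-0.272],"dr":[0,0,0],"hand":-1},{"linear":[-0.054,0,-0.276],"dr":[0,0,0],"hand":-1}]' 90; python3 -m crank '[{"linear":[0,0,0],"dr":[0,0,0],"hand":-1},{"linear":[0,0,0],"dr":[0,0,0],"hand":-1},{"linear":[0,0,0],"dr":[0,0,0],"hand":-1}]'
python3 - <<'E'
from h import *
o=bot.get_obs();print(o["eef_pos"],o["contact_force"],o["gripper_width"])
s,t=bot.read_camera("scene"),bot.read_camera("top")
p=o["eef_pos"]
# foot z: handle centre .118 at TCP .106 -> offset +.012
z=p[2]+.012
for c in("scene","top"):print(c,[proj(c,[p[0],p[1],z+d]).round(1) for d in(.04,0,-.046,-.106)],proj(c,[.516,.034,.105]).round(1), [np.round(d["xy"],1) for d in bot.place_of(c,"ejector")],[np.round(d["xy"],1) for d in bot.place_of(c,"die_a_mouth")])
cv2.imwrite("pics/c3.png",np.hstack([cv2.resize(x[a:a+200,b:b+200],None,fx=2,fy=2) for x,a,b in((s,80,170),(t,90,140))]))
E
```

```text
t: 4.62
eef_pos: [0.512, 0.0389, 0.2543]
tool_rot: [0.137, -0.138, 0.694, -0.693]
contact_force: [-0.0, 0.1, -1.4]
gripper_width: 0.33
t: 4.87
eef_pos: [0.5138, 0.0321, 0.2548]
tool_rot: [-0.134, 0.135, -0.694, 0.694]
contact_force: [0.0, -0.2, -1.5]
gripper_width: 0.33
[0.51379362 0.03209177 0.25475854] [ 0.00504298 -0.24855905 -1.51633531] 0.3302150368384577
scene [array([272.8, 108.2]), array([272.1, 126.6]), array([271.4, 146.8]), array([270.5, 171.5])] [271.  193.1] [array([273.2, 127.7])] [array([270., 196.])]
top [array([228.3, 164.6]), array([230.4, 171.5]), array([232.5, 178.2]), array([234.8, 185.4])] [235.4 189.7] [] []
```

View pics/c3.png

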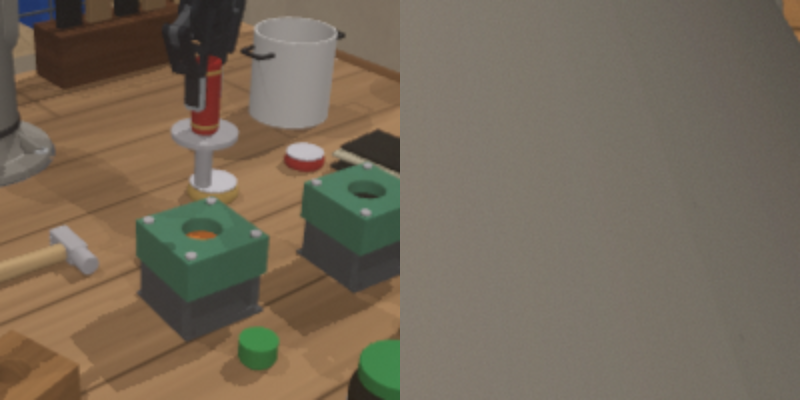

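Scene view: the bore is at about (271,193), with the ejector foot straight above it at (271,173), aligned to about 1 px. Lowering into the bore.

```bash
python3 -m crank '[{"linear":[0,0.012,0],"dr":[0,0,0],"hand":-1},{"linear":[0,0.024,0],"dr":[0,0,0],"hand":-1},{"linear":[0,0.036,0],"dr":[0,0,0],"hand":-1},{"linear":[0,0.044,0],"dr":[0,0,0],"hand":-1},{"linear":[0,0.050,0],"dr":[0,0,0],"hand":-1},{"linear":[0,0.055,0],"dr":[0,0,0],"hand":-1},{"linear":[0,0.060,0],"dr":[0,0,0],"hand":-1},{"linear":[0,0.065,0],"dr":[0,0,0],"hand":-1},{"linear":[0,0.065,0],"dr":[0,0,0],"hand":-1}]' 110
python3 - <<'E'
from h import *
o=bot.get_obs();print(o["eef_pos"],o["contact_force"],o["gripper_width"])
s=bot.read_camera("scene")
cv2.imwrite("pics/c4.png",cv2.resize(s[110:260,190:390],None,fx=3,fy=3))
E
```

```text
t: 5.92
eef_pos: [0.5135, 0.0335, 0.1895]
tool_rot: [0.135, -0.136, 0.694, -0.694]
contact_force: [-0.6, 0.4, -2.2]
gripper_width: 0.326
[0.51350696 0.03351911 0.18951861] [-0.59372278  0.39422026 -2.21336185] 0.32613331315696353
```

View pics/c4.png

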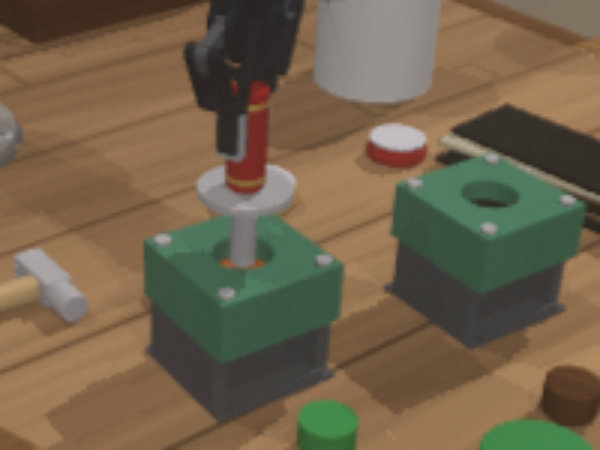

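The shank is inside the bore and centred. Now the steady press.

```bash
python3 -m crank '[{"linear":[0,0.005,0],"dr":[0,0,0],"hand":-1},{"linear":[0,0.010,0],"dr":[0,0,0],"hand":-1},{"linear":[0,0.014,0],"dr":[0,0,0],"hand":-1},{"linear":[0,0.018,0],"dr":[0,0,0],"hand":-1},{"linear":[0,0.022,0],"dr":[0,0,0],"hand":-1},{"linear":[0,0.026,0],"dr":[0,0,0],"hand":-1}]' 110;  python3 -m crank '[{"linear":[0,0.004,0],"dr":[0,0,0],"hand":-1},{"linear":[0,0.008,0],"dr":[0,0,0],"hand":-1},{"linear":[0,0.012,0],"dr":[0,0,0],"hand":-1},{"linear":[0,0.016,0],"dr":[0,0,0],"hand":-1},{"linear":[0,0.019,0],"dr":[0,0,0],"hand":-1},{"linear":[0,0.019,0],"dr":[0,0,0],"hand":-1}]' 110
```

```text
t: 6.47
eef_pos: [0.5161, 0.034, 0.1664]
tool_rot: [-0.137, 0.133, -0.694, 0.694]
contact_force: [-1.0, -1.2, 10.1]
gripper_width: 0.329
t: 6.97
eef_pos: [0.5131, 0.0335, 0.1442]
tool_rot: [0.135, -0.136, 0.694, -0.694]
contact_force: [0.3, -0.9, -2.6]
gripper_width: 0.327
```

```bash
python3 -m crank '[{"linear":[0,0.0015,0],"dr":[0,0,0],"hand":-1},{"linear":[0,0.003,0],"dr":[0,0,0],"hand":-1},{"linear":[0,0.0045,0],"dr":[0,0,0],"hand":-1},{"linear":[0,0.0045,0],"dr":[0,0,0],"hand":-1}]'
python3 - <<'E'
from h import *
s=bot.read_camera("scene");print(bot.get_obs()["contact_force"])
cv2.imwrite("pics/c5.png",cv2.resize(s[130:280,190:390],None,fx=3,fy=3))
E
```

```text
t: 7.3
eef_pos: [0.514, 0.0337, 0.1409]
tool_rot: [-0.135, 0.135, -0.694, 0.694]
contact_force: [0.2, -0.1, -2.4]
gripper_width: 0.328
[-0.41214264  0.72575434 -0.94559198]
```

View pics/c5.png

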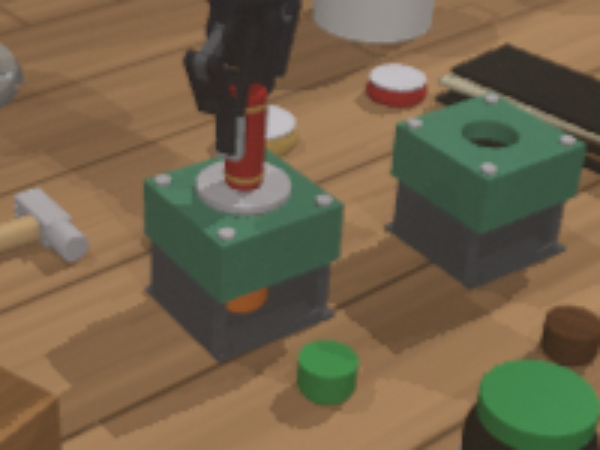

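The flange is nearly home, and orange shows in the tray opening at crop (247,298). I'll push on until the flange bears.

```bash
python3 -m crank '[{"linear":[0,0.001,0],"dr":[0,0,0],"hand":-1},{"linear":[0,0.002,0],"dr":[0,0,0],"hand":-1},{"linear":[0,0.002,0],"dr":[0,0,0],"hand":-1}]';python3 -m crank '[{"linear":[0,0.001,0],"dr":[0,0,0],"hand":-1},{"linear":[0,0.002,0],"dr":[0,0,0],"hand":-1},{"linear":[0,0.002,0],"dr":[0,0,0],"hand":-1}]'
```

```text
t: 7.6
eef_pos: [0.514, 0.0337, 0.1407]
tool_rot: [-0.135, 0.135, -0.694, 0.694]
contact_force: [-7.6, -0.7, 18.0]
gripper_width: 0.331
t: 7.85
eef_pos: [0.514, 0.0337, 0.1406]
tool_rot: [-0.135, 0.135, -0.694, 0.695]
contact_force: [-17.0, -1.2, 36.7]
gripper_width: 0.329
```

The flange is bearing. I'll relieve the load, open, retreat straight up and look.

```bash
python3 -m crank '[{"linear":[0,-0.0015,0],"dr":[0,0,0],"hand":-1},{"linear":[0,-0.003,0],"dr":[0,0,0],"hand":-1},{"linear":[0,-0.003,0],"dr":[0,0,0],"hand":-1},{"linear":[0,-0.003,0],"dr":[0,0,0],"hand":1},{"linear":[0,-0.003,0],"dr":[0,0,0],"hand":1},{"linear":[0,-0.003,0],"dr":[0,0,0],"hand":1},{"linear":[0,-0.003,0],"dr":[0,0,0],"hand":1},{"linear":[0,-0.003,0],"dr":[0,0,0],"hand":1},{"linear":[0,-0.003,0],"dr":[0,0,0],"hand":1},{"linear":[0,-0.003,0],"dr":[0,0,0],"hand":1}]'
python3 -m crank '[{"linear":[0,-0.01,0],"dr":[0,0,0],"hand":1},{"linear":[0,-0.03,0],"dr":[0,0,0],"hand":1},{"linear":[0,-0.06,0],"dr":[0,0,0],"hand":1},{"linear":[0,-0.09,0],"dr":[0,0,0],"hand":1},{"linear":[0,-0.12,0],"dr":[0,0,0],"hand":1},{"linear":[0,-0.15,0],"dr":[0,0,0],"hand":1},{"linear":[0,-0.15,0],"dr":[0,0,0],"hand":1},{"linear":[0,-0.15,0],"dr":[0,0,0],"hand":1},{"linear":[0,-0.15,0],"dr":[0,0,0],"hand":1}]'
python3 - <<'E'
from h import *
s=bot.read_camera("scene");print(bot.get_obs()["contact_force"])
for n in("ejector","orange"):print(n,[(np.round(d["xy"],1),round(d["score"],2)) for d in bot.place_of("scene",n)])
print(proj("scene",[.516,.034,.151]),proj("scene",[.516,.034,.018]))
cv2.imwrite("pics/c6.png",cv2.resize(s[130:280,190:390],None,fx=4,fy=4))
E
```

```text
t: 8.68
eef_pos: [0.5139, 0.0336, 0.1397]
tool_rot: [0.135, -0.135, 0.694, -0.694]
contact_force: [-0.2, 0.8, -0.9]
gripper_width: 1.0
t: 9.43
eef_pos: [0.5136, 0.0335, 0.2899]
tool_rot: [-0.135, 0.135, -0.694, 0.694]
contact_force: [-1.0, -0.3, 0.3]
gripper_width: 1.0
[-0.88489801  0.49676552  0.1500225 ]
ejector [(array([270.9, 176.4]), 0.59)]
orange [(array([301.2, 256.2]), 0.69), (array([268. , 225.3]), 0.64)]
[271.66758703 175.46283638] [269.83048481 224.18803414]
```

View pics/c6.png

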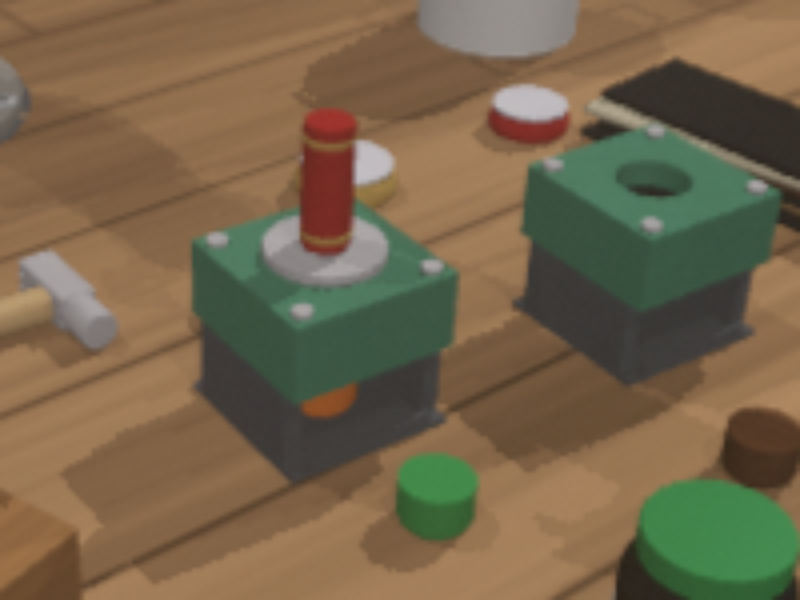

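The ejector stands upright with its flange flat on the die. The orange heel lies in the tray: its lower rim is at about (272,234), against about (270,235) expected for flat. The black heel's die is untouched and the gripper is clear.

```bash
python3 -c "
from station import bot
print(bot.hand_in(), bot.get_obs()['t'])"
```

```text
the job is handed in; nothing more can be done
the job is handed in; nothing more can be done
```

I lifted the ejector from its rest and pressed it steadily through die A's bore. The orange heel dropped into the tray, and I handed the job in at about 10 s on the robot's clock. No verdict was reported.

- **Pressing:** the push read about 10 N at the catches, and the resistance dropped once the heel passed. The arm then stopped at the calculated home height with about 37 N of load on the flange. I backed off, opened the gripper and retreated straight up.
- **Ejector:** in the last picture it stands upright on the die. The network put its handle at pixel (270.9, 176.4), against (271.7, 175.5) expected for home.
- **Orange heel:** it lies in the tray at (268, 225.3), against (269.8, 224.2) expected for flat. The die hides part of it, so "flat" rests on its visible lower edge.
- **Black heel:** the arm never went near its die, which looks unchanged. I did not measure the heel itself.
- **Disagreements:** my first two-camera fixes on the mouth and the ejector differed by 4–6 mm, so I used the die outline and the flange in the top picture instead. The networks also reported the green decoy disc as an orange heel. The arm blocked the top camera over the die, so the last check used the scene camera only.

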